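Load a seal pallet in the laser-marking fixture and tighten its torque clamp

TASK

Slide the pallet of bolt seals gently forward between its rails until it is fully home against the two stop pins (do not ram them), then screw the black torque knob on the bridge down clockwise until its ratchet clicks over, and stop there: one click, or two at the most. Let go of everything, leaving the pallet home and clamped under the foot, and do not disturb the loose seal parts and the metal tray nearby.

Things in the scene. Friction and masses are not known exactly. Their poses are not given: they have to be found in the camera images.
- fixture: Marking fixture fixed to the steel table: drilled aluminium plate 300 (x) by 240 (y) by 12 mm. Origin: centre of its underside; x runs along the two guide rails from the open loading end (nearer the robot) to the clamp bridge, z up. Rails: inner faces 153 mm apart, 12 mm high above the plate, x = -145 to +80 mm. Its bridge and stop pins: see bridge_top and stops.
- stops: The fixture's two upright steel stop pins, 10 mm thick, tops 34 mm above the table, at fixture x = 110 mm, y = +-50 mm, just beyond the bridge. Origin and axes as the fixture's.
- stop_line (a point): Point midway between the stop pins, in the vertical plane (fixture x = 105 mm) where they meet the pallet's front face, 20 mm above the table. Axes as the fixture's.
- bridge_top (a point): Centre of the top of the aluminium bridge beam across the rails at fixture x = 88 mm: 36 mm wide in x, 217 mm long in y, underside 46 mm, top 66 mm above the table. The clamp screw goes down here through a brass bush (28 mm across, 9 mm high); under it hangs the foot (foot_c0), a sprung rubber pad 20 mm across, 1.4 mm or more above the pallet at the start. Axes as the fixture's.
- pallet: Loose grey pallet that slides on the plate between the rails (1.5 mm play each side), 150 by 150 by 16 mm, 0.45 to 0.9 kg, with three yellow bolt seals across it (tops 28 mm above its underside). Origin: centre of its underside; x along the rails to the front, z up. Starts 35 to 75 mm short of home. Sliding it takes 3 to 15 N. The foot bears on the steel wear plate at its front.
- pallet_front (a point): Middle of the pallet's front face (75 mm ahead of the pallet's origin, 8 mm up). The pallet is home when this face rests on the stop pins: this point then is at x = 0 in the axes of stop_line. Axes as the pallet's.
- pallet_bail (a point): Centre of the horizontal bar of the pallet's bail handle: round steel bar 9 mm thick, 70 mm long along the pallet's y, 52 mm above the pallet's underside, near its rear edge (pallet x = -66 mm), a post at each end. Pinch it from above across x, or push it. The nearest seal is 28 mm away and 24 mm lower. Axes as the pallet's.
- knob_grip (a point): Grip point on the axis of the round black fluted torque knob above the bridge: 40 mm across, 30 mm high; this point is 13 mm below its flat top and always over 20 mm above the bridge beam. Turns about the vertical, clockwise from above to tighten, at a light 0.1 N m, sinking 1.9 mm per radian. It stays where it is left and can be re-gripped. z up; x and y turn with the knob.
- loose_bolt: Bystander: bolt half of a seal lying on the table, 82 mm long along its y, 19 mm across its head. Origin: under its middle, on the table.
- loose_barrel: Bystander: a seal's yellow barrel standing on end, 19 mm thick, 42 mm high. Origin: centre of its foot.
- parts_tray: Bystander: open aluminium tray of seal bolts, 160 (x) by 110 (y) by 50 mm. Origin: centre of its underside.
- knob_top (a point): Centre of the knob's top, with the slotted steel spindle end in it. The screw starts at any angle, an unknown 1.8 to 4.4 rad short of fully down. Then the spindle stops dead and the ratchet slips in clicks of 20 degrees at about 0.3 N m: torque builds up, drops to nothing half-way and pulls on into the next notch. The spindle's dog spindle_c1 is at x = 10, y = 0 mm in the knob until it slips.

How it is judged:
By the outcome, as a careful person would: the job done as asked, in the order asked, and still so for the second after the job is handed in, with the robot touching nothing.
It also fails if it takes over 72 s, if anything falls off the work surface, if the arm or the gripper's body presses on something with over 40 N, if the wrist force passes 120 N, or if a joint passes its speed limit or range.

ROBOT

A 6-joint arm with a two-finger parallel gripper is mounted at the origin on the work surface. World frame = base frame: x ahead of the robot, y to its left, z up, the work surface at z = 0. Lengths are in m, angles in rad, forces in N, time in s.
With the tool pointing down it reaches from about 0.375 to 0.9 m from the base axis. Payload 3.1 kg.
Tool frame: the origin (TCP) lies between the finger pads; the fingertips stand 22 mm ahead of it and the grasp point (between the pads) lies 3 mm ahead of it; z points along the fingers, y is the direction in which the jaws open and shut (so a half turn about z gives the same grasp; the last joint's range is limited). The gripper opens to 87 mm and grips with 3 to 60 N. Pads are 19 mm wide; open, the fingers measure 117 mm over their backs; the gripper's body (75 mm by 190 mm) begins 51 mm behind the grasp point.
Start: joints at [-1.306, 0.527, 1.433, -0, 1.181, -0.178], TCP at [0.268, -0.564, 0.245] pointing down, gripper open.
Joint ranges: [-3.08, 3.08], [-0.75, 2.2], [0.22, 2.44], [-1.43, 4.57], [0, 2.65], [-2.85, 2.85]. Speed limits (rad/s): [2.79, 2.79, 3.14, 3.14, 3.14, 3.14].

INTERFACE

Orientations are given as a unit quaternion [x, y, z, w].
In Python, from rig import get_obs, camera, get_calibration, hand_in, search_frame gives the robot as it stands.
- The arm moves only by the shell command python3 -m jog 'ROWS' [FORCE]. ROWS is JSON, a list of rows, each an object with "grip": the closure in counts, from 0 (fully open) to 255 (shut); "travel": the shift along the world's x, y, z in cm, a list of three; "twist": the turn about the world's z in degrees. A call has 1 to 8 rows; each row shifts and turns the commanded pose from where the row before left it; what a row does not reach is not made up. A row lasts 1/10 s, in which the tool goes at most 50 mm and 8.59 degrees, less where a joint would pass 70% of its speed; a pose out of reach is approached as far as the arm can. A call is refused whole if a number of a shift passes 5 or a number of a turn 8.59, either way. A call with a gripper value outside its range is refused whole. The fingers move at their own pace and stop on an object; FORCE is the grip in N (left out, the last holds). Time passes only in rows, so rows that do not move let the fingers close. It gives the time, the measured TCP pose, the force and the opening at its end, in the units of the state.
- get_obs(): the state, without advancing time (a new reading comes with each control period).
- camera(name): name is "scene" or "side" or "wrist"; returns the picture (420x560x3 uint8, red, green, blue); there is no depth.
- get_calibration(name): a dict with "fx", "fy", "cx", "cy" (pixels), "R" (3x3) and "t" (3): a world point X has camera coordinates R X + t; the wrist camera has in their place "T_tool_cam" (4x4, takes a point from camera to tool coordinates, whose origin is the TCP and whose axes are the flange's). Camera axes: x right, y down, z forward; pixel columns grow to the right and rows downward; lengths in m; the calibration is good to about 2 mm. A picture is of the moment at which its call begins: read the wrist's pose just before it. get_calibration takes no time and is no camera call.
- hand_in(): hands the job in, once; it reports no verdict.
Trained networks look in the newest picture that a camera, given by its name, has taken for a name from the list of things; names that differ only in an ending like _2 or _b are one class to them, and where a whole thing is asked for, a point or a joint stands for the part that bears it (a point fixed in the world has none). Each returns a list of dicts, best first, with "p" (0 to 1); they miss things now and then, are a little off and sometimes report something else, mostly with a low value. They report only what shows in the picture. A call takes as long as a camera call.
- search_frame(target, camera): "at" ([x, y, z] in m, in world coordinates, good to about 4 mm: the middle of the surface that is visible of it).
The state is a dict: "time": time; "q": joint angles; "joint_velocities": joint speeds; "joint_torque": joint torques, N m; "position": TCP position; "tool_rot": TCP orientation; "ft_force": force on the tool from outside, world axes, zero at the start; "moment": the same for the moment, N m; "grip_width": finger opening in m.
Only numpy, scipy, OpenCV 4.12 (cv2) and the standard library are available. Lean on these libraries where they do the work, as an engineer would, in place of code of your own. Each camera call takes 0.05 s, during which the arm holds its last target. There are 200 camera calls.

## Working session

There is one attempt and no reset: what is moved stays moved. The work goes in short steps, Python scripts to look and compute and a shell command to move; the robot and the scene stay as the last step left them, time stands still between calls to the robot, and variables do not carry over. Pictures are saved under pics/ and viewed, about 8 in all and at most 12, crops included, and the job is handed in when it is done.

```bash
mkdir -p pics; ls; python3 - <<'E'
from rig import *
import cv2,numpy as np
o=get_obs();print({k:np.round(v,3).tolist() for k,v in o.items()})
a=camera("scene");b=camera("side")
cv2.imwrite("pics/a.png",a[...,::-1]);cv2.imwrite("pics/b.png",b[...,::-1])
for c in("scene","side"):
  for t in("fixture","stops","bridge_top","pallet","pallet_front","pallet_bail","knob_grip","knob_top","stop_line","parts_tray","loose_barrel","loose_bolt"):
    print(c,t,[(np.round(d["at"],4).tolist(),round(d["p"],2)) for d in search_frame(t,c)[:2]])
print(get_obs()["time"])
E
```

```text
pics
{'time': 0.0, 'q': [-1.305, 0.529, 1.434, -0.0, 1.181, -0.178], 'joint_velocities': [0.0, -0.001, -0.0, 0.0, 0.001, 0.001], 'joint_torque': [-0.0, -44.004, -17.659, 0.063, 0.058, -0.0], 'position': [0.268, -0.564, 0.244], 'tool_rot': [0.975, 0.22, -0.0, -0.001], 'ft_force': [-0.444, -0.236, 0.259], 'moment': [-0.009, -0.004, 0.055], 'grip_width': 0.087}
scene fixture [([0.6299, 0.0284, 0.0051], 0.84)]
scene stops [([0.6338, 0.0302, 0.0164], 0.45), ([0.6588, 0.0298, 0.0293], 0.43)]
scene bridge_top [([0.6335, 0.0278, 0.0173], 0.66), ([0.658, 0.0256, 0.0256], 0.44)]
scene pallet [([0.5087, 0.0712, 0.0309], 0.62)]
scene pallet_front [([0.508, 0.0663, 0.0304], 0.7)]
scene pallet_bail [([0.5112, 0.0654, 0.0286], 0.76), ([0.6556, 0.0298, 0.0268], 0.52)]
scene knob_grip [([0.6422, 0.0671, 0.1118], 0.54)]
scene knob_top [([0.6308, 0.0273, 0.0075], 0.7), ([0.6438, 0.0613, 0.1106], 0.67)]
scene stop_line []
scene parts_tray [([0.5224, 0.3729, 0.0233], 0.93)]
scene loose_barrel [([0.5714, -0.3412, 0.0314], 0.52)]
scene loose_bolt [([0.4365, -0.3671, 0.0149], 0.64)]
side fixture [([0.5923, 0.1096, 0.0114], 0.56)]
side stops [([0.4979, 0.0821, 0.0244], 0.71), ([0.629, 0.0841, 0.1101], 0.36)]
side bridge_top [([0.5891, 0.113, 0.0079], 0.58)]
side pallet [([0.4981, 0.0869, 0.0259], 0.64)]
side pallet_front [([0.4949, 0.0856, 0.0296], 0.67)]
side pallet_bail [([0.5028, 0.0845, 0.0278], 0.92)]
side knob_grip [([0.6334, 0.0828, 0.1088], 0.68)]
side knob_top [([0.6304, 0.0817, 0.116], 0.62)]
side stop_line []
side parts_tray [([0.5209, 0.3699, 0.0161], 0.77)]
side loose_barrel [([0.5609, -0.3315, 0.0252], 0.62)]
side loose_bolt [([0.4294, -0.3662, 0.0125], 0.4)]
1.3
```

View pics/a.png

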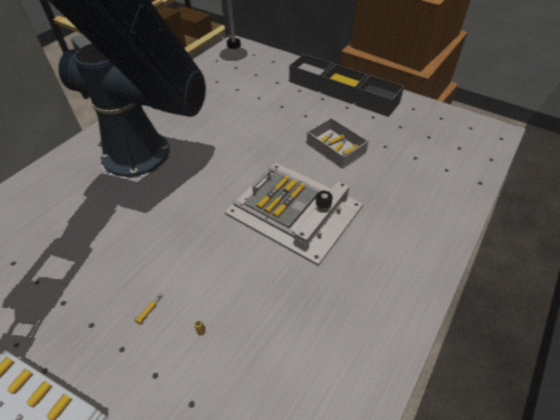

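View pics/b.png

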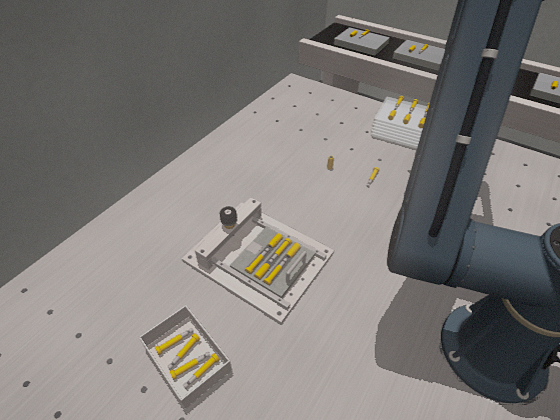

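The scene and side views show the fixture at the middle. The knob is at scene (324,200) and side (229,212), the bail at scene (262,183) and side (297,265), and the seals lie between them. The bystanders are well clear. Next I'll work out positions from these pixels.

```bash
cat > h.py <<'E'
from rig import *
import cv2,numpy as np
from scipy.spatial.transform import Rotation as Ro
def cal(name,o=None):
    c=get_calibration(name);K=np.array([[c["fx"],0,c["cx"]],[0,c["fy"],c["cy"]],[0,0,1]])
    if "R" in c: R,t=np.array(c["R"]),np.array(c["t"])
    else:
        o=o or get_obs();T=np.eye(4);T[:3,:3]=Ro.from_quat(o["tool_rot"]).as_matrix();T[:3,3]=o["position"]
        W=np.linalg.inv(T@np.array(c["T_tool_cam"]));R,t=W[:3,:3],W[:3,3]
    return K,R,t
def onz(C,uv,z):
    K,R,t=C;d=R.T@np.linalg.inv(K)@np.array([*uv,1.]);p=-R.T@t;return p+d*(z-p[2])/d[2]
def proj(C,X):
    K,R,t=C;x=K@(R@np.asarray(X,float)+t);return x[:2]/x[2]
E
python3 - <<'E'
from h import *
S,D=cal("scene"),cal("side")
for n,C,pts in(("sc",S,[(277,166),(228,211),(318,257),(361,205)]),("sd",D,[(183,260),(283,320),(333,252),(250,201)])):
  for p in pts: print(n,p,onz(C,p,.012).round(4))
print("knobtop z.115",onz(S,(323,194),.115),onz(D,(229,209),.115))
print("bail z.064",onz(S,(262,182),.064),onz(D,(297,263),.064))
print(get_calibration("wrist"))
E
```

```text
sc (277, 166) [0.4199 0.1831 0.012 ]
sc (228, 211) [ 0.4072 -0.0377  0.012 ]
sc (318, 257) [ 0.6892 -0.0334  0.012 ]
sc (361, 205) [0.7021 0.1796 0.012 ]
sd (183, 260) [0.6933 0.1936 0.012 ]
sd (283, 320) [0.4003 0.1911 0.012 ]
sd (333, 252) [ 0.3965 -0.0349  0.012 ]
sd (250, 201) [ 0.6783 -0.0643  0.012 ]
knobtop z.115 [0.63539062 0.07226133 0.115     ] [0.63915982 0.06581999 0.115     ]
bail z.064 [0.45271795 0.06321228 0.064     ] [0.43676348 0.0775231  0.064     ]
{'fx': 300.32797635850795, 'fy': 300.32797635850795, 'cx': 281.9517173300737, 'cy': 215.92764890241062, 'T_tool_cam': array([[-2.28121961e-04, -9.53575303e-01, -3.01154594e-01,
         8.46782922e-02],
       [ 9.99999931e-01, -1.29338736e-04, -3.47953251e-04,
        -5.03584565e-04],
       [ 2.92848672e-04, -3.01154653e-01,  9.53575267e-01,
        -1.41024809e-01],
       [ 0.00000000e+00,  0.00000000e+00,  0.00000000e+00,
         1.00000000e+00]])}
```

```bash
python3 -m jog '[{"grip":0,"travel":[2.5,4.5,0],"twist":8},{"grip":0,"travel":[2.5,4.5,0],"twist":8},{"grip":0,"travel":[2.5,4.5,0],"twist":8},{"grip":0,"travel":[2.5,4.5,0],"twist":8},{"grip":0,"travel":[2.5,4.5,0],"twist":8},{"grip":0,"travel":[2.5,4.5,0],"twist":8},{"grip":0,"travel":[1.5,4.5,0],"twist":8},{"grip":0,"travel":[0,4.5,0],"twist":8}]'
python3 -m jog '[{"grip":0,"travel":[1,4.5,0],"twist":0.6},{"grip":0,"travel":[1,4.5,0],"twist":0},{"grip":0,"travel":[1,4.5,0],"twist":0},{"grip":0,"travel":[1,4.5,0],"twist":0},{"grip":0,"travel":[1,4.5,0],"twist":0},{"grip":0,"travel":[1,1.0,0],"twist":0},{"grip":0,"travel":[1,0,0],"twist":0},{"grip":0,"travel":[0,0,0],"twist":0}]'
python3 - <<'E'
from h import *
o=get_obs();a=camera("wrist");cv2.imwrite("pics/w1.png",a[...,::-1])
print(o["time"],o["position"],o["tool_rot"],o["ft_force"])
for t in("pallet_bail","knob_grip","knob_top","bridge_top","pallet_front","stops"):
    print(t,[(np.round(d["at"],4).tolist(),round(d["p"],2)) for d in search_frame(t,"wrist")[:2]])
E
```

```text
time: 2.1
position: [0.431, -0.2109, 0.2449]
tool_rot: [0.708, 0.706, 0.0, 0.001]
ft_force: [1.2, 0.3, 0.4]
grip_width: 0.0871
time: 2.9
position: [0.5011, 0.0217, 0.2448]
tool_rot: [0.707, 0.707, 0.0, 0.001]
ft_force: [0.3, -0.5, -0.2]
grip_width: 0.087
2.9 [0.50110258 0.02173856 0.2447877 ] [7.06849456e-01 7.07362748e-01 4.21691064e-04 1.26953739e-03] [ 0.32123891 -0.45520975 -0.20781027]
pallet_bail [([0.5046, 0.0858, 0.0237], 0.59)]
knob_grip [([0.6309, 0.0762, 0.1127], 0.95)]
knob_top [([0.6267, 0.079, 0.1116], 0.6)]
bridge_top [([0.6062, 0.0984, 0.0106], 0.7)]
pallet_front []
stops []
```

View pics/w1.png

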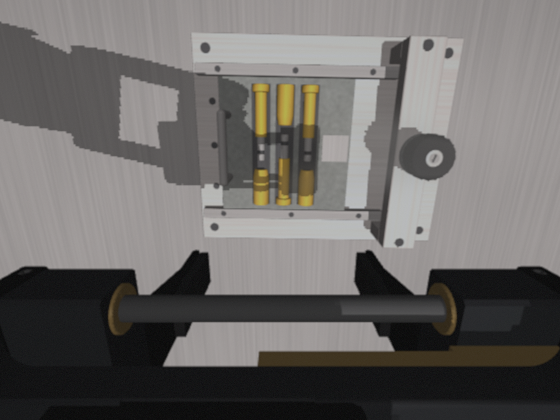

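The fixture fills the top of the wrist view. The bail bar runs along u≈222 (v 110–187), the knob top is at (434,158), and the bridge spans (425,45)–(398,240). The rear plate edge runs from (194,33) to (204,239).

```bash
python3 - <<'E'
from h import *
C=cal("wrist")
for n,p,z in(("bailtop",(222,111),.064),("bailbot",(223,185),.064),("knob spindle",(434,158),.115),("rearL",(194,33),.012),("rearR",(204,239),.012),("rail up a",(205,76),.024),("rail up b",(385,78),.024),("rail lo a",(215,208),.024),("rail lo b",(370,209),.024),("bridge L",(425,41),.066),("bridge R",(398,243),.066),
 ("bridge rearL",(410,38),.066),("bridge rearR",(385,246),.066),("palfront",(348,195),.028),("palfront",(351,85),.028),("palrear",(224,90),.028),("plR",(462,39),.012)):
    print(n,p,onz(C,p,z).round(4))
E
```

```text
bailtop (222, 111) [0.4392 0.1161 0.064 ]
bailbot (223, 185) [0.4356 0.0401 0.064 ]
knob spindle (434, 158) [0.6351 0.0747 0.115 ]
rearL (194, 33) [0.4036 0.1984 0.012 ]
rearR (204, 239) [ 0.3953 -0.0439  0.012 ]
rail up a (205, 76) [0.4151 0.1537 0.024 ]
rail up b (385, 78) [0.6134 0.1514 0.024 ]
rail lo a (215, 208) [0.4158 0.0026 0.024 ]
rail lo b (370, 209) [0.6099 0.0011 0.024 ]
bridge L (425, 41) [0.6346 0.178  0.066 ]
bridge R (398, 243) [ 0.6327 -0.0273  0.066 ]
bridge rearL (410, 38) [0.6202 0.1805 0.066 ]
bridge rearR (385, 246) [ 0.6182 -0.031   0.066 ]
palfront (348, 195) [0.5803 0.0201 0.028 ]
palfront (351, 85) [0.5755 0.1439 0.028 ]
palrear (224, 90) [0.4359 0.1391 0.028 ]
plR (462, 39) [0.6977 0.192  0.012 ]
```

```bash
python3 -m jog '[{"grip":0,"travel":[-2.1,1.9,-3.6],"twist":0},{"grip":0,"travel":[-2.1,1.9,-3.6],"twist":0},{"grip":0,"travel":[-2.2,1.8,-3.6],"twist":0},{"grip":0,"travel":[0,0,-2.4],"twist":0},{"grip":0,"travel":[0,0,0],"twist":0},{"grip":0,"travel":[0,0,0],"twist":0}]'
python3 - <<'E'
from h import *
o=get_obs();a=camera("wrist");cv2.imwrite("pics/w2.png",a[...,::-1]);print(o["position"])
E
```

```text
time: 3.85
position: [0.4359, 0.0784, 0.1128]
tool_rot: [0.707, 0.707, 0.0, 0.0]
ft_force: [0.6, -0.3, 0.7]
grip_width: 0.0868
[0.4359129  0.07843435 0.11280293]
```

View pics/w2.png

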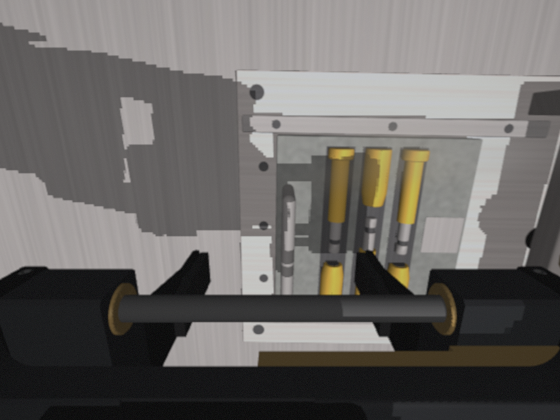

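The bail bar is at u≈289 (far end at v≈195), between the fingertips at u≈195 and 370. The front finger will come down clear of the seals.

```bash
python3 - <<'E'
from h import *
C=cal("wrist")
for p in((289,197),(288,260)): print(onz(C,p,.064).round(4))
E
python3 -m jog '[{"grip":0,"travel":[0.3,0,-1.9],"twist":0},{"grip":0,"travel":[0,0,-1.9],"twist":0},{"grip":0,"travel":[0,0,0],"twist":0}]'
python3 -m jog '[{"grip":200,"travel":[0,0,0],"twist":0},{"grip":255,"travel":[0,0,0],"twist":0},{"grip":255,"travel":[0,0,0],"twist":0},{"grip":255,"travel":[0,0,0],"twist":0},{"grip":255,"travel":[0,0,0],"twist":0},{"grip":255,"travel":[0,0,0],"twist":0}]' 15
```

```text
[0.4425 0.1154 0.064 ]
[0.4421 0.0703 0.064 ]
time: 4.2
position: [0.439, 0.0783, 0.0746]
tool_rot: [0.707, 0.707, 0.0, 0.0]
ft_force: [-0.7, 0.7, -0.1]
grip_width: 0.087
time: 4.8
position: [0.4382, 0.0788, 0.0747]
tool_rot: [0.707, 0.707, 0.0, 0.0]
ft_force: [0.2, -0.2, 0.1]
grip_width: 0.0471
```

```bash
python3 -m jog '[{"grip":255,"travel":[0,0,0],"twist":0},{"grip":255,"travel":[0,0,0],"twist":0},{"grip":255,"travel":[0,0,0],"twist":0},{"grip":255,"travel":[0,0,0],"twist":0},{"grip":255,"travel":[0,0,0],"twist":0},{"grip":255,"travel":[0,0,0],"twist":0}]'
```

```text
time: 5.4
position: [0.4387, 0.0788, 0.0745]
tool_rot: [0.707, 0.707, 0.0, 0.0]
ft_force: [1.0, -0.8, -1.7]
grip_width: 0.0083
```

```bash
python3 -m jog '[{"grip":255,"travel":[0.4,0,0],"twist":0},{"grip":255,"travel":[0.7,0,0],"twist":0},{"grip":255,"travel":[0.8,0,0],"twist":0},{"grip":255,"travel":[0.8,0,0],"twist":0},{"grip":255,"travel":[0.8,0,0],"twist":0},{"grip":255,"travel":[0.7,0,0],"twist":0},{"grip":255,"travel":[0.5,0,0],"twist":0},{"grip":255,"travel":[0.3,0,0],"twist":0}]'
python3 - <<'E'
from h import *
o=get_obs();print(o["position"],o["ft_force"],o["moment"])
E
```

```text
time: 6.2
position: [0.4792, 0.0795, 0.0743]
tool_rot: [0.707, 0.707, -0.007, -0.007]
ft_force: [-12.8, 0.1, 14.5]
grip_width: 0.0083
[0.4792386  0.07954819 0.07430821] [-12.7695678    0.06839989  14.49827685] [-0.0925391   2.24747709 -0.03789601]
```

```bash
python3 -m jog '[{"grip":255,"travel":[0,0,0],"twist":0},{"grip":255,"travel":[0,0,0],"twist":0}]'
python3 - <<'E'
from h import *
a=camera("scene");b=camera("wrist")
s=cv2.resize(a[130:290,190:390],None,fx=3,fy=3,interpolation=cv2.INTER_CUBIC)
cv2.imwrite("pics/s3.png",s[...,::-1])
E
```

```text
time: 6.4
position: [0.4798, 0.0795, 0.0743]
tool_rot: [0.707, 0.707, -0.006, -0.007]
ft_force: [-11.8, -0.8, 11.9]
grip_width: 0.0082
```

View pics/s3.png

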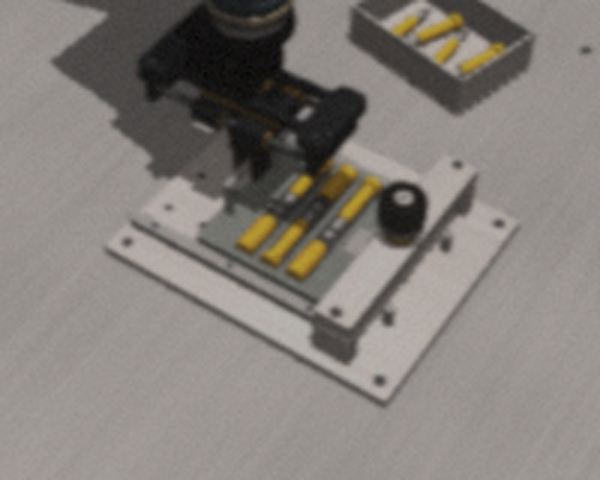

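The pallet has followed the gripper, with friction around 12 N, and its front edge now reaches the bridge. The pins are at crop (388,318) and (446,243). I'll carry on slowly.

```bash
python3 -m jog '[{"grip":255,"travel":[0.4,0,0],"twist":0},{"grip":255,"travel":[0.4,0,0],"twist":0},{"grip":255,"travel":[0.4,0,0],"twist":0},{"grip":255,"travel":[0.4,0,0],"twist":0},{"grip":255,"travel":[0.3,0,0],"twist":0},{"grip":255,"travel":[0.2,0,0],"twist":0}]'
python3 -m jog '[{"grip":255,"travel":[0.15,0,0],"twist":0},{"grip":255,"travel":[0.1,0,0],"twist":0},{"grip":255,"travel":[0.1,0,0],"twist":0}]'
```

```text
time: 7.1
position: [0.4973, 0.0794, 0.0742]
tool_rot: [0.706, 0.708, -0.009, -0.009]
ft_force: [-17.2, -1.9, 17.5]
grip_width: 0.0084
time: 7.4
position: [0.4999, 0.0793, 0.0742]
tool_rot: [0.706, 0.708, -0.01, -0.01]
ft_force: [-18.5, -2.9, 18.1]
grip_width: 0.0083
```

```bash
python3 -m jog '[{"grip":255,"travel":[0,0,0.2],"twist":0},{"grip":255,"travel":[0,0,0.2],"twist":0},{"grip":255,"travel":[0,0,0],"twist":0}]'
```

```text
time: 7.7
position: [0.5117, 0.0788, 0.0783]
tool_rot: [0.707, 0.707, -0.001, -0.001]
ft_force: [-2.5, -0.6, -2.0]
grip_width: 0.0084
```

```bash
python3 - <<'E'
from h import *
a=camera("scene");b=camera("side")
s=cv2.resize(a[150:260,215:365],None,fx=4,fy=4,interpolation=cv2.INTER_CUBIC)
t=cv2.resize(b[190:330,175:345],None,fx=3,fy=3,interpolation=cv2.INTER_CUBIC)
cv2.imwrite("pics/s4.png",s[...,::-1]);cv2.imwrite("pics/t4.png",t[...,::-1])
E
```

```text
(no output)
```

View pics/s4.png

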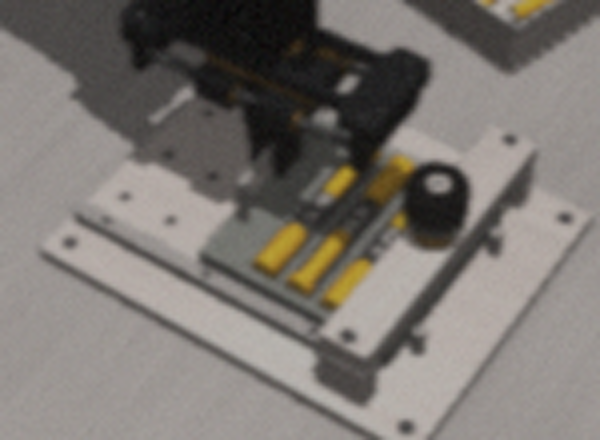

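View pics/t4.png

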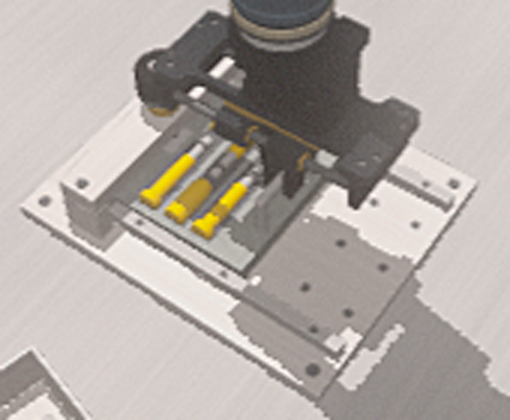

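The pallet has moved along with the gripper and its front is now under the bridge. I'll creep forward to find the stop.

```bash
python3 -m jog '[{"grip":255,"travel":[0,0,-0.1],"twist":0},{"grip":255,"travel":[0,0,0],"twist":0}]'
for i in 1; do python3 -m jog '[{"grip":255,"travel":[0.15,0,0],"twist":0},{"grip":255,"travel":[0.15,0,0],"twist":0}]'; python3 -m jog '[{"grip":255,"travel":[0.15,0,0],"twist":0},{"grip":255,"travel":[0.15,0,0],"twist":0}]'; done
```

```text
time: 8.0
position: [0.5125, 0.0788, 0.0772]
tool_rot: [0.707, 0.707, -0.0, -0.0]
ft_force: [-1.8, -1.0, -3.7]
grip_width: 0.0082
time: 8.2
position: [0.5148, 0.0789, 0.0774]
tool_rot: [0.707, 0.707, -0.001, -0.001]
ft_force: [-5.0, -1.2, -1.4]
grip_width: 0.0082
time: 8.4
position: [0.5149, 0.079, 0.077]
tool_rot: [0.707, 0.707, -0.003, -0.003]
ft_force: [-8.5, -1.3, 0.2]
grip_width: 0.0083
```

```bash
python3 -m jog '[{"grip":255,"travel":[0.15,0,0],"twist":0},{"grip":255,"travel":[0.15,0,0],"twist":0}]'; python3 -m jog '[{"grip":255,"travel":[0.15,0,0.05],"twist":0},{"grip":255,"travel":[0.15,0,0.05],"twist":0},{"grip":255,"travel":[0,0,0],"twist":0}]'
```

```text
time: 8.6
position: [0.5149, 0.079, 0.0766]
tool_rot: [0.707, 0.708, -0.005, -0.005]
ft_force: [-13.7, -2.8, 2.8]
grip_width: 0.0081
time: 8.9
position: [0.5152, 0.0791, 0.0769]
tool_rot: [0.706, 0.708, -0.007, -0.008]
ft_force: [-14.8, -3.2, 1.2]
grip_width: 0.0084
```

```bash
python3 -m jog '[{"grip":255,"travel":[-0.3,0,0],"twist":0},{"grip":255,"travel":[-0.3,0,0],"twist":0},{"grip":255,"travel":[-0.1,0,0],"twist":0},{"grip":255,"travel":[0,0,0],"twist":0}]'; python3 -m jog '[{"grip":190,"travel":[0,0,0],"twist":0},{"grip":150,"travel":[0,0,0],"twist":0},{"grip":150,"travel":[0,0,0],"twist":0},{"grip":150,"travel":[0,0,0],"twist":0},{"grip":150,"travel":[0,0,0],"twist":0}]'
```

```text
time: 9.3
position: [0.5152, 0.079, 0.0781]
tool_rot: [0.707, 0.707, -0.002, -0.002]
ft_force: [-6.4, -1.3, -2.1]
grip_width: 0.0081
time: 9.8
position: [0.5193, 0.0787, 0.0792]
tool_rot: [0.707, 0.707, 0.001, 0.001]
ft_force: [-0.0, -0.4, 0.4]
grip_width: 0.0341
```

```bash
python3 -m jog '[{"grip":150,"travel":[0,0,2.5],"twist":0},{"grip":100,"travel":[0,0,4.5],"twist":0},{"grip":0,"travel":[0,0,4.5],"twist":0},{"grip":0,"travel":[2.5,-1.5,3.5],"twist":0},{"grip":0,"travel":[4,-2,1.5],"twist":0},{"grip":0,"travel":[4.5,-2,0],"twist":0},{"grip":0,"travel":[0.5,-0.5,0],"twist":0},{"grip":0,"travel":[0,0,0],"twist":0}]'
python3 - <<'E'
from h import *
o=get_obs();a=camera("wrist");cv2.imwrite("pics/w5.png",a[...,::-1])
print(o["time"],o["position"],o["q"],o["ft_force"])
for t in("knob_grip","knob_top","pallet_bail"):
    print(t,[(np.round(d["at"],4).tolist(),round(d["p"],2)) for d in search_frame(t,"wrist")[:2]])
E
```

```text
time: 10.6
position: [0.6336, 0.0177, 0.2432]
tool_rot: [0.707, 0.707, 0.0, 0.0]
ft_force: [-0.7, 0.1, 0.2]
grip_width: 0.0827
10.6 [0.63359886 0.01772554 0.24324359] [-1.48058550e-01  5.40753223e-01  1.41112978e+00 -3.90818451e-06
  1.18901262e+00 -1.46979999e-01] [-0.72197693  0.141052    0.1883807 ]
knob_grip [([0.6395, 0.0759, 0.1125], 0.82)]
knob_top [([0.6332, 0.0762, 0.1092], 0.69)]
pallet_bail [([0.5569, 0.085, 0.0246], 0.61)]
```

View pics/w5.png

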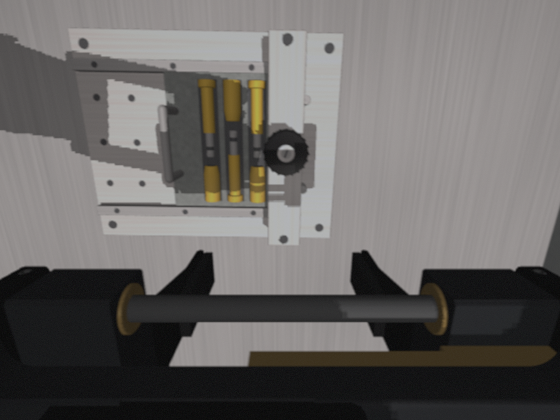

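The pallet has moved forward with its seals in place (bail at u≈165). The knob spindle is at (286,153), and one stop pin is visible at (305,100).

```bash
python3 - <<'E'
from h import *
o=get_obs();C=cal("wrist",o)
o1=dict(o,position=[.50110,.02174,.24479],tool_rot=[.70685,.70736,.00042,.00127]);C1=cal("wrist",o1)
P=[c[0]@np.c_[c[1],c[2]] for c in (C1,C)]
X=cv2.triangulatePoints(P[0],P[1],np.array([434.,158]),np.array([286.,153]));print((X[:3]/X[3]).T)
X4=[cal("scene"),cal("side"),C]; uv=[(190+0,0)]
for z in(.11,.115,.12,.125): print(z,onz(C,(286,153),z).round(4),onz(C1,(434,158),z).round(4))
print("bail",onz(C,(163,109),.064),onz(C,(168,181),.064),"pin top",onz(C,(306,100),.034),onz(C,(304,187),.034))
E
```

```text
[[0.63506867 0.07658687 0.12061934]]
0.11 [0.6352 0.0769 0.11  ] [0.6406 0.074  0.11  ]
0.115 [0.6352 0.0774 0.115 ] [0.638  0.0746 0.115 ]
0.12 [0.6351 0.0778 0.12  ] [0.6355 0.0752 0.12  ]
0.125 [0.6351 0.0783 0.125 ] [0.633  0.0758 0.125 ]
bail [0.51171323 0.11570612 0.064     ] [0.50848051 0.04244114 0.064     ] pin top [0.65749316 0.12621013 0.034     ] [0.65753799 0.02976039 0.034     ]
```

```bash
python3 -m jog '[{"grip":0,"travel":[0.1,1,0],"twist":8.5},{"grip":0,"travel":[0,1,0],"twist":8.5},{"grip":0,"travel":[0,1,0],"twist":8.5},{"grip":0,"travel":[0,1,0],"twist":8.5},{"grip":0,"travel":[0,1,0],"twist":8.5},{"grip":0,"travel":[0,0.9,0],"twist":8.5},{"grip":0,"travel":[0,0,0],"twist":8.5},{"grip":0,"travel":[0,0,0],"twist":8.5}]'
python3 -m jog '[{"grip":0,"travel":[0,0,0],"twist":8.5},{"grip":0,"travel":[0,0,0],"twist":8.5},{"grip":0,"travel":[0,0,-1],"twist":8.5},{"grip":0,"travel":[0,0,-2],"twist":8.5},{"grip":0,"travel":[0,0,-2],"twist":8.5},{"grip":0,"travel":[0,0,-2],"twist":8.5},{"grip":0,"travel":[0,0,-2],"twist":8.5},{"grip":0,"travel":[0,0,0],"twist":8.5}]'
python3 - <<'E'
from h import *
o=get_obs();print(o["time"],o["position"],o["q"],o["ft_force"],o["moment"])
E
```

```text
time: 11.6
position: [0.6321, 0.0792, 0.2435]
tool_rot: [0.187, 0.982, -0.0, -0.001]
ft_force: [-0.6, -0.1, 0.2]
grip_width: 0.0873
time: 12.4
position: [0.63, 0.0788, 0.1505]
tool_rot: [-0.394, 0.919, 0.002, -0.003]
ft_force: [0.3, 0.4, 0.2]
grip_width: 0.0867
12.4 [0.63001051 0.07879589 0.15046314] [-5.13702534e-02  6.54920578e-01  1.48285644e+00  1.72776997e-04
  1.01137499e+00 -2.43269949e+00] [0.34633421 0.37958009 0.24338465] [ 0.20328231 -0.09675974  0.0513046 ]
```

```bash
python3 -m jog '[{"grip":0,"travel":[0.5,-0.2,0],"twist":0},{"grip":0,"travel":[0,0,-2],"twist":0},{"grip":0,"travel":[0,0,-2.2],"twist":0},{"grip":0,"travel":[0,0,0],"twist":0},{"grip":0,"travel":[0,0,0],"twist":0}]'
python3 - <<'E'
from h import *
o=get_obs();print(o["position"],o["ft_force"])
a=camera("scene");b=camera("side")
s=cv2.resize(a[150:260,260:370],None,fx=4,fy=4,interpolation=cv2.INTER_CUBIC)
t=cv2.resize(b[165:275,175:265],None,fx=4,fy=4,interpolation=cv2.INTER_CUBIC)
cv2.imwrite("pics/k.png",np.hstack([s,t])[...,::-1])
E
```

```text
time: 12.9
position: [0.6386, 0.0761, 0.112]
tool_rot: [-0.39, 0.921, -0.0, 0.0]
ft_force: [0.5, 0.3, -0.4]
grip_width: 0.0871
[0.6386135  0.07607475 0.11202764] [ 0.48060476  0.25016974 -0.40519536]
```

View pics/k.png

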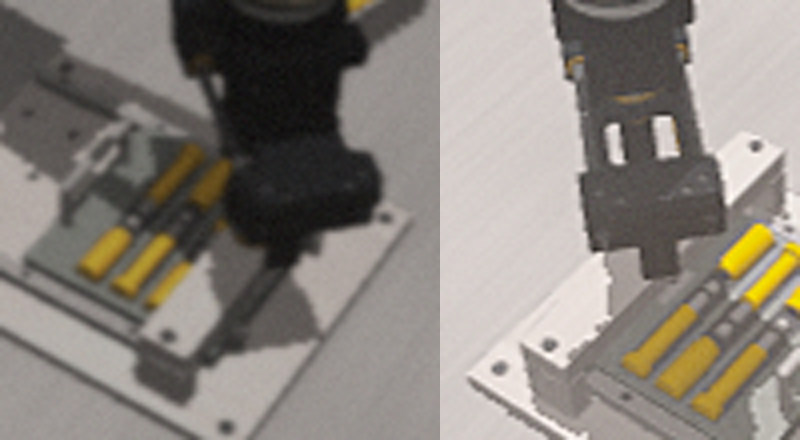

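The gripper hides the knob, with one finger on each side of it and nothing touching. I'll re-centre by 3 mm and close gently.

```bash
python3 -m jog '[{"grip":0,"travel":[-0.3,0,-0.4],"twist":0},{"grip":120,"travel":[0,0,0],"twist":0},{"grip":150,"travel":[0,0,0],"twist":0},{"grip":255,"travel":[0,0,0],"twist":0},{"grip":255,"travel":[0,0,0],"twist":0},{"grip":255,"travel":[0,0,0],"twist":0},{"grip":255,"travel":[0,0,0],"twist":0},{"grip":255,"travel":[0,0,0],"twist":0}]' 8
python3 - <<'E'
from h import *
o=get_obs();print(o["position"],o["ft_force"],o["moment"],o["q"][5])
E
```

```text
time: 13.8
position: [0.6377, 0.0742, 0.1079]
tool_rot: [-0.391, 0.92, -0.003, 0.002]
ft_force: [4.9, -5.7, -2.3]
grip_width: 0.0395
[0.63774025 0.07419652 0.10791813] [ 4.94774751 -5.6593246  -2.31821522] [-0.62741677 -0.37083466 -0.00344594] -2.4295883303186363
```

```bash
python3 -m jog '[{"grip":255,"travel":[0.2,-0.2,0],"twist":0},{"grip":255,"travel":[0.1,-0.1,0],"twist":0},{"grip":255,"travel":[0,0,0],"twist":0},{"grip":255,"travel":[0,0,0],"twist":0}]' 30
python3 - <<'E'
from h import *
o=get_obs();print(o["position"],o["ft_force"],o["moment"],o["q"][5],o["joint_torque"][5])
E
```

```text
time: 14.2
position: [0.6379, 0.0737, 0.1077]
tool_rot: [-0.391, 0.92, 0.001, -0.0]
ft_force: [-2.2, 4.6, 3.5]
grip_width: 0.0392
[0.63794818 0.07370507 0.10765306] [-2.17332434  4.62894689  3.54619412] [ 0.85910119  0.24144328 -0.09483997] -2.434100261936763 -0.03272751811891794
```

```bash
python3 -m jog '[{"grip":255,"travel":[-0.1,0.15,-0.02],"twist":-6},{"grip":255,"travel":[0,0,-0.02],"twist":-6},{"grip":255,"travel":[0,0,-0.02],"twist":-6},{"grip":255,"travel":[0,0,-0.02],"twist":-6},{"grip":255,"travel":[0,0,-0.02],"twist":-6},{"grip":255,"travel":[0,0,-0.02],"twist":-6}]'
cat > st.py <<'E'
from h import *
o=get_obs();Y=Ro.from_quat(o["tool_rot"]).as_matrix();print("t%.2f yaw %.1f"%(o["time"],np.degrees(np.arctan2(Y[1,0],Y[0,0]))),np.round(o["position"],4),np.round(o["ft_force"],1),"M",np.round(o["moment"],3),"q6 %.3f tau6 %.3f w %.4f"%(o["q"][5],o["joint_torque"][5],o["grip_width"]))
E
python3 st.py
```

```text
time: 14.8
position: [0.6381, 0.0738, 0.1066]
tool_rot: [-0.086, 0.996, -0.001, 0.001]
ft_force: [0.4, -0.3, 1.5]
grip_width: 0.0396
t14.80 yaw -170.2 [0.6381 0.0738 0.1066] [ 0.4 -0.3  1.5] M [ 0.245 -0.08   0.101] q6 -1.800 tau6 -0.608 w 0.0396
```

```bash
python3 -m jog '[{"grip":255,"travel":[0,0,-0.023],"twist":-7},{"grip":255,"travel":[0,0,-0.023],"twist":-7},{"grip":255,"travel":[0,0,-0.023],"twist":-7},{"grip":255,"travel":[0,0,-0.023],"twist":-7},{"grip":255,"travel":[0,0,-0.023],"twist":-7},{"grip":255,"travel":[0,0,-0.023],"twist":-7},{"grip":255,"travel":[0,0,-0.023],"twist":-7}]';python3 st.py
python3 -m jog '[{"grip":255,"travel":[0,0,-0.017],"twist":-5},{"grip":255,"travel":[0,0,-0.017],"twist":-5}]';python3 st.py
```

```text
time: 15.5
position: [0.6381, 0.0734, 0.1049]
tool_rot: [0.335, 0.942, -0.001, 0.001]
ft_force: [-0.1, -0.6, 1.7]
grip_width: 0.0392
t15.50 yaw 140.8 [0.6381 0.0734 0.1049] [-0.1 -0.6  1.7] M [-0.019 -0.114  0.073] q6 -0.944 tau6 -0.721 w 0.0392
time: 15.7
position: [0.6381, 0.0733, 0.1046]
tool_rot: [0.416, 0.91, -0.001, 0.001]
ft_force: [-0.3, -1.2, 2.0]
grip_width: 0.0392
t15.70 yaw 130.9 [0.6381 0.0733 0.1046] [-0.3 -1.2  2. ] M [-0.117 -0.175  0.09 ] q6 -0.771 tau6 -0.490 w 0.0392
```

```bash
for i in 1; do
python3 -m jog '[{"grip":255,"travel":[0,0,-0.013],"twist":-4}]' >/dev/null;python3 st.py
python3 -m jog '[{"grip":255,"travel":[0,0,-0.013],"twist":-4}]' >/dev/null;python3 st.py
python3 -m jog '[{"grip":255,"travel":[0,0,-0.013],"twist":-4}]' >/dev/null;python3 st.py
python3 -m jog '[{"grip":255,"travel":[0,0,-0.013],"twist":-4}]' >/dev/null;python3 st.py
done
```

```text
t15.80 yaw 126.9 [0.6381 0.0733 0.1045] [-0.  -0.7  1.9] M [-0.158 -0.189  0.093] q6 -0.701 tau6 -0.328 w 0.0391
t15.90 yaw 122.9 [0.6381 0.0733 0.1044] [-1.5 -0.9  2. ] M [-0.133 -0.194  0.121] q6 -0.632 tau6 -0.379 w 0.0390
t16.00 yaw 118.9 [0.6381 0.0733 0.1042] [-0.2 -1.7  2.1] M [-0.125 -0.117  0.048] q6 -0.562 tau6 -0.381 w 0.0391
t16.10 yaw 114.9 [0.6381 0.0732 0.1041] [-0.3 -1.4  2.4] M [-0.191 -0.133  0.05 ] q6 -0.492 tau6 -0.379 w 0.0395
```

```bash

python3 -m jog '[{"grip":255,"travel":[0,0,-0.015],"twist":-5}]' >/dev/null;python3 st.py
python3 -m jog '[{"grip":255,"travel":[0,0,-0.015],"twist":-5}]' >/dev/null;python3 st.py
python3 -m jog '[{"grip":255,"travel":[0,0,-0.015],"twist":-5}]' >/dev/null;python3 st.py
python3 -m jog '[{"grip":255,"travel":[0,0,-0.015],"twist":-5}]' >/dev/null;python3 st.py
```

```text
t16.20 yaw 109.9 [0.6381 0.0732 0.104 ] [-0.2 -1.7  2.6] M [-0.217 -0.115  0.096] q6 -0.404 tau6 -0.541 w 0.0392
t16.30 yaw 104.9 [0.638  0.0732 0.1038] [-1.3 -1.6  1.8] M [-0.225 -0.119  0.093] q6 -0.317 tau6 -0.486 w 0.0388
t16.40 yaw 99.9 [0.638  0.0732 0.1037] [-0.7 -2.4  1.8] M [-0.181 -0.014  0.091] q6 -0.230 tau6 -0.480 w 0.0391
t16.50 yaw 94.9 [0.638  0.0732 0.1036] [-1.  -1.4  2.7] M [-0.296 -0.052  0.139] q6 -0.142 tau6 -0.476 w 0.0394
```

```bash

python3 -m jog '[{"grip":255,"travel":[0,0,-0.015],"twist":-5}]' >/dev/null;python3 st.py
python3 -m jog '[{"grip":255,"travel":[0,0,-0.015],"twist":-5}]' >/dev/null;python3 st.py
```

```text
t16.60 yaw 89.9 [0.6379 0.0732 0.1034] [-1.4 -0.5  2.7] M [-0.235 -0.059  0.049] q6 -0.055 tau6 -0.472 w 0.0394
t16.70 yaw 84.9 [0.6379 0.0731 0.1033] [-0.2 -1.3  3.5] M [-0.263 -0.003  0.123] q6 0.032 tau6 -0.468 w 0.0393
```

```bash

python3 -m jog '[{"grip":255,"travel":[0,0,-0.015],"twist":-5}]' >/dev/null;python3 st.py
python3 -m jog '[{"grip":255,"travel":[0,0,-0.015],"twist":-5}]' >/dev/null;python3 st.py
python3 -m jog '[{"grip":255,"travel":[0,0,-0.015],"twist":-5}]' >/dev/null;python3 st.py
python3 -m jog '[{"grip":255,"travel":[0,0,-0.015],"twist":-5}]' >/dev/null;python3 st.py
```

```text
t16.80 yaw 79.9 [0.6379 0.0732 0.1032] [-1.3 -0.5  3.2] M [-0.314 -0.005  0.16 ] q6 0.119 tau6 -0.464 w 0.0392
t16.90 yaw 74.9 [0.6378 0.0731 0.103 ] [-1.3 -2.   2.4] M [-0.288 -0.006  0.149] q6 0.207 tau6 -0.460 w 0.0394
t17.00 yaw 69.9 [0.6378 0.0731 0.1029] [-1.7 -1.   3.4] M [-0.338  0.043  0.063] q6 0.294 tau6 -0.456 w 0.0395
t17.10 yaw 64.9 [0.6378 0.0731 0.1028] [-0.8 -2.   3.6] M [-0.355  0.154  0.129] q6 0.381 tau6 -0.452 w 0.0396
```

```bash

python3 -m jog '[{"grip":255,"travel":[0,0,-0.016],"twist":-5}]' >/dev/null;python3 st.py
python3 -m jog '[{"grip":255,"travel":[0,0,-0.016],"twist":-5}]' >/dev/null;python3 st.py
python3 -m jog '[{"grip":255,"travel":[0,0,-0.016],"twist":-5}]' >/dev/null;python3 st.py
python3 -m jog '[{"grip":255,"travel":[0,0,-0.016],"twist":-5}]' >/dev/null;python3 st.py
```

```text
t17.20 yaw 59.9 [0.6377 0.0731 0.1027] [-1.4 -0.9  3.2] M [-0.357  0.156  0.172] q6 0.468 tau6 -0.448 w 0.0390
t17.30 yaw 54.9 [0.6377 0.0731 0.1025] [-1.7 -1.2  3.8] M [-0.359  0.18   0.146] q6 0.556 tau6 -0.445 w 0.0390
t17.40 yaw 50.0 [0.6377 0.0731 0.1025] [-1.9 -0.4  5. ] M [-0.289  0.239  0.528] q6 0.642 tau6 0.012 w 0.0396
t17.50 yaw 45.1 [0.6376 0.0732 0.1024] [-1.5 -1.1  6.2] M [-0.378  0.275  0.214] q6 0.729 tau6 -0.119 w 0.0391
```

Torque jumped to 0.53 N·m at yaw 50 and has fallen back, so the spindle has bottomed and the ratchet is at its half-way point. From here I'll use smaller steps.

```bash

python3 -m jog '[{"grip":255,"travel":[0,0,0],"twist":-2.5}]' >/dev/null;python3 st.py
python3 -m jog '[{"grip":255,"travel":[0,0,0],"twist":0}]' >/dev/null;python3 st.py
python3 -m jog '[{"grip":255,"travel":[0,0,0],"twist":-2.5}]' >/dev/null;python3 st.py
```

```text
t17.60 yaw 42.5 [0.6376 0.0732 0.1025] [-1.7 -2.1  5.9] M [-0.399  0.283 -0.065] q6 0.773 tau6 -0.227 w 0.0393
t17.70 yaw 42.5 [0.6377 0.0732 0.1026] [-2.5 -2.   5.9] M [-0.324  0.263 -0.069] q6 0.772 tau6 0.090 w 0.0396
t17.80 yaw 40.0 [0.6376 0.0732 0.1026] [-2.4 -0.9  6. ] M [-0.338  0.319  0.064] q6 0.815 tau6 -0.339 w 0.0393
```

```bash

python3 -m jog '[{"grip":255,"travel":[0,0,0],"twist":-2.5},{"grip":255,"travel":[0,0,0],"twist":0}]' >/dev/null;python3 st.py
python3 -m jog '[{"grip":255,"travel":[0,0,0],"twist":-2.5},{"grip":255,"travel":[0,0,0],"twist":0}]' >/dev/null;python3 st.py
```

```text
t18.00 yaw 37.6 [0.6376 0.0732 0.1025] [-2.6 -1.9  5.5] M [-0.346  0.317  0.077] q6 0.858 tau6 0.224 w 0.0392
t18.20 yaw 35.1 [0.6376 0.0732 0.1025] [-2.9 -0.8  5.2] M [-0.347  0.284  0.123] q6 0.902 tau6 0.225 w 0.0389
```

```bash

python3 -m jog '[{"grip":255,"travel":[0,0,0],"twist":-2.5},{"grip":255,"travel":[0,0,0],"twist":0}]' >/dev/null;python3 st.py
```

```text
t18.40 yaw 32.6 [0.6376 0.0732 0.1024] [-1.1 -1.   5.6] M [-0.348  0.265  0.161] q6 0.945 tau6 0.314 w 0.0395
```

```bash

python3 -m jog '[{"grip":255,"travel":[0,0,0.2],"twist":0},{"grip":0,"travel":[0,0,0],"twist":0},{"grip":0,"travel":[0,0,0],"twist":0},{"grip":0,"travel":[0,0,0],"twist":0},{"grip":0,"travel":[0,0,0],"twist":0},{"grip":0,"travel":[0,0,0],"twist":0},{"grip":0,"travel":[0,0,0],"twist":0}]';python3 st.py
python3 -m jog '[{"grip":0,"travel":[0,0,2.5],"twist":0},{"grip":0,"travel":[0,0,4],"twist":0},{"grip":0,"travel":[0,0,4],"twist":0},{"grip":0,"travel":[0,-1.5,4],"twist":8},{"grip":0,"travel":[0,-2,0],"twist":8},{"grip":0,"travel":[0,-2,0],"twist":8},{"grip":0,"travel":[0,0,0],"twist":8.5},{"grip":0,"travel":[0,0,0],"twist":8.5}]';
python3 -m jog '[{"grip":0,"travel":[0,0,0],"twist":8},{"grip":0,"travel":[0,0,0],"twist":8},{"grip":0,"travel":[0,0,0],"twist":0},{"grip":0,"travel":[0,0,0],"twist":0}]'
python3 st.py; python3 - <<'E'
from h import *
a=camera("wrist");np.save("w6.npy",a);cv2.imwrite("pics/w6.png",cv2.resize(a[20:260,60:360],None,fx=2.5,fy=2.5,interpolation=cv2.INTER_CUBIC)[...,::-1])
E
```

```text
time: 19.1
position: [0.6376, 0.0744, 0.1038]
tool_rot: [0.96, 0.28, 0.0, 0.0]
ft_force: [-0.4, -0.5, -0.0]
grip_width: 0.0792
t19.10 yaw 32.5 [0.6376 0.0744 0.1038] [-0.4 -0.5 -0. ] M [-0.035 -0.074  0.074] q6 0.945 tau6 0.000 w 0.0792
time: 19.9
position: [0.6375, 0.0185, 0.249]
tool_rot: [0.8, 0.6, 0.0, 0.0]
ft_force: [0.1, 0.7, -0.7]
grip_width: 0.087
time: 20.3
position: [0.6375, 0.0194, 0.2487]
tool_rot: [0.711, 0.703, -0.0, -0.0]
ft_force: [-0.3, -1.0, 0.6]
grip_width: 0.0871
t20.30 yaw 89.4 [0.6375 0.0194 0.2487] [-0.3 -1.   0.6] M [ 0.001 -0.049 -0.022] q6 -0.133 tau6 -0.028 w 0.0871
```

View pics/w6.png

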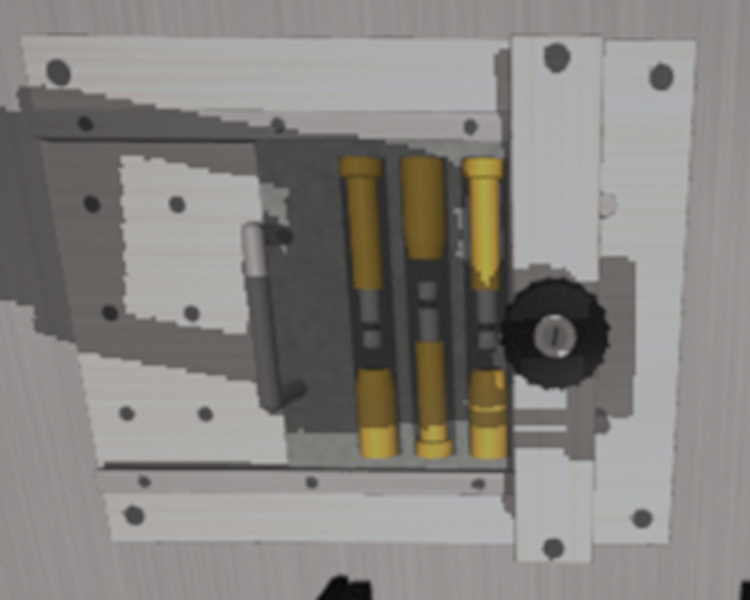

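```bash
python3 - <<'E'
from h import *
C=cal("wrist");f=lambda u,v,z:onz(C,(60+(u+.5)/2.5-.5,20+(v+.5)/2.5-.5),z)
w=np.array([f(22,37,.012),f(112,540,.012),f(697,42,.012),f(668,543,.012)])[:,:2]
F=np.array([[-150,120],[-150,-120],[150,120],[150,-120]])/1e3
M,_=cv2.estimateAffinePartial2D(w,F,method=cv2.LMEDS)
w0,F0=w.mean(0),F.mean(0);U,s,V=np.linalg.svd((w-w0).T@F);R=V.T@U.T
g=lambda p:(R@(p[:2]-w0)*1e3).round(1)
print("corners",[g(x) for x in w],"scale",s.sum()/((w-w0)**2).sum())
for n,u,v,z in(("pal rear",255,145,.028),("pal rear",288,464,.028),("bail",248,228,.064+.0045),("bail",276,402,.0685),("knob",555,335,.112),("pinL",610,205,.034),("br rear",513,40,.066),("br front",602,40,.066),("br rear",515,558,.066),("br fr",592,558,.066),("railL end",500,125,.024),("railR rear",98,480,.024)):
    print(n,g(f(u,v,z)))
E
```

```text
Traceback (most recent call last):
cv2.error: OpenCV(4.12.0) /io/opencv/modules/calib3d/src/ptsetreg.cpp:1108: error: (-215:Assertion failed) count >= 0 && to.checkVector(2) == count in function 'estimateAffinePartial2D'
```

```bash
python3 - <<'E'
from h import *
C=cal("wrist");f=lambda u,v,z:onz(C,(60+(u+.5)/2.5-.5,20+(v+.5)/2.5-.5),z)
w=np.array([f(22,37,.012),f(112,540,.012),f(697,42,.012),f(668,543,.012)])[:,:2]
F=np.array([[-150,120],[-150,-120],[150,120],[150,-120]])/1e3
w0=w.mean(0);U,s,V=np.linalg.svd((w-w0).T@F);R=V.T@U.T
g=lambda p:(R@(p[:2]-w0)*1e3).round(1)
print("corners",[g(x) for x in w],"yaw",np.degrees(np.arctan2(R[0,1],R[0,0])))
for n,u,v,z in(("pal rear",255,145,.028),("pal rear",288,464,.028),("bail",248,228,.064+.0045),("bail",276,402,.0685),("knob",555,335,.112),("pinL",610,205,.034),("br rear",513,40,.066),("br front",602,40,.066),("br rear",515,558,.066),("br fr",592,558,.066),("railL end",500,125,.024),("railR rear",98,480,.024)):
    print(n,g(f(u,v,z)))
E
```

```text
corners [array([-149.4,  119.2]), array([-150.1, -119.6]), array([150. , 119.4]), array([ 149.6, -119. ])] yaw -1.0544454950894762
pal rear [-45.1  74.1]
pal rear [-45.1 -71.9]
bail [-36.5  38.3]
bail [-32.6 -32.8]
knob [88.   1.1]
pinL [111.9  50.1]
br rear [ 71.1 106.7]
br front [105.  106.9]
br rear [  70.  -105.9]
br fr [ 105.9 -105.6]
railL end [62.8 83.5]
railR rear [-144.1  -82.2]
```

The rear edge measures −45.1 mm on both sides, against −45.0 mm for home, so the pallet is square against both pins. The gripper is clear, so I'm handing in.

```bash
python3 -c "from rig import *;print(hand_in())"
```

```text
the job is handed in; nothing more can be done
None
```

The pallet is home against both stop pins and the knob is screwed down to one ratchet click. I handed the job in at about 20 s with the gripper open and clear, roughly 0.14 m above the knob.

- **Pallet:** I pinched the bail and slid the pallet forward until it stalled at about 15 N. In the last wrist picture its rear edge is at fixture x = −45.1 mm on both sides; home is −45.0 mm.
- **One rough moment:** the pallet stuck part-way at about 18 N, partly because the tool was pressing down. When I eased that off, it slipped about 12 mm in 0.3 s. The force then read only 2.5 N, and it crept another 3 mm or so before stalling at the pins, so this was not a ram.
- **Knob:** I turned it clockwise about 193° in one grip, following its sink. The torque peaked at about 0.5 N·m, fell through zero, then began to rise again about 20° after the spindle bottomed. I read that as one click and let go. The peak is above the stated 0.3 N·m, perhaps because the reading includes turning friction.
- **Not checked:** I judged the click and the clamping from torque alone, without a separate look at the foot or the spindle mark. The gripper never went near the loose parts or the tray after its first pass overhead, but I did not measure them again at the end.
- **Disagreement:** while pinched, the gripper position put the bail about 5 mm further forward than the first camera estimate after the push. I trusted the final camera check instead, because it was measured against the fixture's own edges. Its bail readings were the exception: they differed by 4 mm from end to end.

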